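# Extend the gel lamp boom by one hole and lock it

## Robot

A 6-joint arm with a two-finger parallel gripper is mounted at the origin on the work surface. World frame = base frame: x ahead of the robot, y to its left, z up, the work surface at z = 0. Lengths are in m, angles in rad, forces in N, time in s.
With the tool pointing down it reaches from about 0.35 to 1 m from the base axis. Payload 7.1 kg.
Tool frame: the origin (TCP) lies where the fingers leave the gripper's body, on its centre line; the fingertips stand 73 mm ahead of it and the grasp point (between the pads) lies 54 mm ahead of it; z points along the fingers, y is the line along which they close (so a half turn about z gives the same grasp; the last joint's range is limited). The gripper opens to 85 mm and grips with 20 to 120 N. Pads are 22 mm wide; open, the fingers measure 114 mm over their backs; the gripper's body (76 mm by 85 mm) begins 54 mm behind the grasp point. The pads swing forward as they close: fully open they stand 13 mm farther back than shut.
Start: joints at [1.304, 0.423, 1.63, -0, 1.089, -0.019], TCP at [0.153, 0.606, 0.304] pointing down, gripper open.
Joint ranges: [-3, 3], [-0.9, 2.11], [0.09, 2.58], [-1.31, 4.45], [0.11, 2.69], [-2.54, 2.54]. Speed limits (rad/s): [2.39, 2.39, 3.01, 3.14, 3.14, 3.14].

## Interface

Orientations are given as a unit quaternion [w, x, y, z].
In Python, from bench import ctrl gives the robot as it stands.
- The arm moves only by the tool step_arm, never from a script. Its arguments are lists of equal length, an entry for each row: "gripper": the opening in per cent of the stroke, from 0 (shut) to 100 (fully open); "delta_pos": the shift along the tool's x, y, z scaled (see below), a list of three; "twist": the turn, a rotation vector about the tool's x, y, z scaled (see below), a list of three. In form: {"gripper": [gripper, ...], "delta_pos": [[dx, dy, dz], ...], "twist": [[ax, ay, az], ...]}. A call has 1 to 5 rows; each row shifts and turns the commanded pose from where the row before left it, along the tool's axes as they then stand; what a row does not reach is not made up. The controller multiplies each number of a shift by 40 mm and each number of a turn by 0.12 rad. A row lasts 1/8 s, in which the tool goes at most 62.5 mm and 10.7 degrees, less where a joint would pass 70% of its speed; a pose out of reach is approached as far as the arm can. A call with a number of a shift or a turn outside -1 to 1 is refused whole. A call with a gripper value outside its range is refused whole. The fingers move at their own pace and stop on an object; "grip_force" is the grip in N (left out, the last holds). Time passes only in rows, so rows that do not move let the fingers close. It gives the time, the measured TCP pose, the force, the opening and the grip force at its end, in the units of the state.
- ctrl.sense(): the state, without advancing time (a new reading comes with each control period).
- ctrl.snapshot(name): name is "scene" or "top"; returns a dict with "img" (400x640x3 uint8, red, green, blue), "fov_y" (degrees; the focal length in pixels is half the picture's height over the tangent of half this angle, whatever the lens; pixels are square), "cx", "cy" (the principal point, pixels), "rvec" (rotation vector, rad) and "tvec" (3), from world to camera coordinates, as OpenCV has them. Camera axes: x right, y down, z forward; pixel columns grow to the right and rows downward; lengths in m; the calibration is good to about 2 mm. A picture is of the moment at which its call begins. There is no depth.
- ctrl.close_job(): hands the job in; it is judged then, once.
The state is a dict: "time_s": time; "q": joint angles; "qvel": joint speeds; "tau": joint torques, N m; "ee_pos": TCP position; "orientation": TCP orientation; "wrist_force": force on the tool from outside, world axes, zero at the start; "moment": the same for the moment, N m; "gripper_width": opening from 0.0 (shut) to 1.0 (fully open); "grip_force": force on a finger pad.
Only numpy, scipy, OpenCV 4.12 (cv2) and the standard library are available. Lean on these libraries where they do the work, as an engineer would, in place of code of your own. Each camera call takes 0.05 s, during which the arm holds its last target. There are 200 camera calls.

## Task

Bring the inspection lamp out over the gel tank: squeeze the red snap button flush into the blue boom tube, slide the tube outward (lamp end away from the post) until the button springs out in the next hole, and then tighten the black thumbscrew clockwise until it comes to its stop. Leave everything else on the bench where it is.

Things in the scene. Friction and masses are not known exactly. Their poses are not given: they have to be found in the camera images.
- boom (a joint): slide of the blue tube outward along the stand's x, in m: 0 in the present hole, 0.040 in the next (range -0.045 to 0.085). Level square tube 34 x 34 mm, 185 mm long, axis 115 mm above the bench, over a fixed steel bar; drags with 2 N. Three round 15 mm holes 40 mm apart in its button side; 1 mm of play in a hole. White lamp head, 90 mm wide, on its outer end
- snap (a joint): red button's depth in m: 0 = out (6 mm proud of the tube's side, locks the tube), 0.006 = flush, 0.0085 = held in behind the 2.5 mm tube wall between holes. Spring 4 N at the start, 8 N at flush. Once flush, its round nose is cammed in as the tube is pulled along with about 10 N; at a hole it springs out with a jolt and blocks the tube. It sits in the fixed bar and stays behind as the tube slides
- thumbscrew (a joint): angle of the black thumbscrew in rad, growing clockwise seen from above (tightening); 8.0 = at its stop, tight; starts 4.5 to 6 rad before it. It turns with about 0.06 N m, its height does not change and it stays where it is left
- boom_hole (a point): point on the tube's axis level with the hole that holds the button at the start; moves with the tube. x points outward along the boom to the lamp, z up; the button is on the -y side. The tube reaches from 90 mm behind to 95 mm ahead of it. A gripper can straddle the tube here from above: one finger presses the button flush, the other bears on the far side, and both pull the tube along
- snap_tip (a point): middle of the red button's round nose, 13 mm in diameter; axes as boom_hole; stays with the fixed bar
- screw_grip (a point): on the upright axis of the black knurled round thumbscrew, 40 mm in diameter, 1 mm above mid-height of its head; the head reaches from 13 mm below to 11 mm above this point, and the tube's top is 20 mm below it. Carried by the tube, 68 mm behind boom_hole; axes as boom_hole (they do not turn with the screw)
- lamp (a point): centre of the lamp head at the boom's end, 155 mm ahead of boom_hole
- stand: the fixed lamp stand; origin on the bench below the button, x along the boom outward. Base plate 130 x 140 x 14 mm and post 44 x 50 mm, 130 mm tall, both centred 165 mm behind the origin
- tank: fixed open green gel tank 130 x 160 mm, 65 mm tall with its plugs, under the lamp's new place; origin under its centre
- bottle_a: foil-capped clear bottle, 68 mm wide, 150 mm tall, standing; origin under its centre
- bottle_b: foil-capped clear bottle, 60 mm wide, 130 mm tall, standing; origin under its centre
- dishes: stack of two clear culture dishes, 90 mm wide, 30 mm tall; origin under its centre
- pipette: black and white pipette lying on the bench, 240 mm long, 24 mm high, along its own x from -0.125 to +0.105 m
- rack: orange tube rack 100 x 60 mm, 43 mm tall; origin under its centre
- tipbox: blue tip box with clear lid 122 x 87 mm, 80 mm tall; origin under its centre

How it is judged:
On the way, in this order (a step that is already met when the one before it is completed fails the run):
1. the snap button is pressed flush with the tube's side (value of joint snap above 0.005 m), for 0.1 s.
2. the tube has slid to the next hole and the button has sprung out in it (value of joint boom between 0.0365 and 0.0435 m and value of joint snap below 0.002 m), for 0.2 s.
3. the thumbscrew is turned clockwise to its stop (value of joint thumbscrew above 7.75 rad), for 0.1 s.
At the end, for the whole second after the job is handed in: The tube is in the next hole (boom 0.0365 to 0.0435 m), the snap button is out (pressed in less than 2 mm), the thumbscrew is within 0.25 rad of its stop, and tube and screw are at rest (all of step 2 and value of joint thumbscrew above 7.75 rad and velocity of joint boom between -0.005 and 0.005 m/s and velocity of joint thumbscrew between -0.05 and 0.05 rad/s); the robot touches nothing.
It fails at once if a loose bystander is moved more than 30 mm or tipped over (distance of any of bottle_a, bottle_b, dishes, pipette, rack, tipbox from where it was at the start of the episode above 0.03 m or angle between any of bottle_a, bottle_b, dishes, pipette, rack, tipbox's own z axis and vertical above 0.5 rad).
It also fails if it takes over 72 s, if anything falls off the work surface, if the arm or the gripper's body presses on something with over 40 N, if the wrist force passes 120 N, or if a joint passes its speed limit or range.

## Working session

There is one attempt and no reset: what is moved stays moved. The work goes in short steps, Python scripts to look and compute and a tool call to move; the robot and the scene stay as the last step left them, time stands still between calls to the robot, and variables do not carry over. Pictures are saved under pics/ and viewed, at most 10 in all, crops included, and the job is handed in when it is done.

Besides the shell and the picture viewer there is one more tool, called after ">>>" as a command line: name --argument value ..., lists and objects as JSON in quotes. step_arm: Moves the arm, as the interface text tells. Shifts and turns lie within -1 to 1; 1 stands for 40 mm of shift or 0.12 rad of turn. Its arguments: {"type":"object","properties":{"gripper":{"type":"array","items":{"type":"number"}},"delta_pos":{"type":"array","items":{"type":"array","items":{"type":"number"}}},"twist":{"type":"array","items":{"type":"array","items":{"type":"number"}}},"grip_force":{"type":"number"}},"required":["gripper","delta_pos","twist"]}

```bash
mkdir -p pics
cat > h.py <<'E'
import numpy as np, cv2
from bench import ctrl
def cam(s):
    f=200/np.tan(np.radians(s["fov_y"])/2)
    K=np.array([[f,0,s["cx"]],[0,f,s["cy"]],[0,0,1]])
    R=cv2.Rodrigues(np.array(s["rvec"],float))[0]; return K,R,np.array(s["tvec"],float).ravel()
def ray(s,u,v):
    K,R,t=cam(s); d=R.T@np.linalg.solve(K,[u,v,1]); return -R.T@t,d
def plane(s,u,v,z):
    c,d=ray(s,u,v); return c+d*(z-c[2])/d[2]
def proj(s,p):
    K,R,t=cam(s); q=K@(R@np.array(p)+t); return q[:2]/q[2]
def tri(s1,a,s2,b):
    c1,d1=ray(s1,*a); c2,d2=ray(s2,*b)
    k=np.linalg.lstsq(np.c_[d1,-d2],c2-c1,rcond=None)[0]
    p,q=c1+k[0]*d1,c2+k[1]*d2; return (p+q)/2,np.linalg.norm(p-q)
E
python3 - <<'E'
from h import *
import pickle
S={n:ctrl.snapshot(n) for n in("scene","top")}
pickle.dump(S,open("s0.pkl","wb"))
for n in S: cv2.imwrite(f"pics/{n}0.png",S[n]["img"][:,:,::-1]); print(n,S[n]["fov_y"],ray(S[n],320,200))
s=ctrl.sense(); print(s["time_s"],s["ee_pos"],s["orientation"],s["wrist_force"])
E
```

```text
scene 45.17158975374631 (array([ 1.39339548, -0.88450154,  1.07002127]), array([-0.55480053,  0.56818622, -0.60775415]))
top 55.17889980109729 (array([0.36794654, 0.03429746, 1.35520654]), array([ 0.13714232, -0.03668753, -0.98992954]))
0.1 [0.15318163 0.60555509 0.3032409 ] [-8.93420930e-05  1.23583776e-01  9.92333924e-01 -6.52637833e-04] [-0.42747743  0.14000499 -1.07699719]
```

View pics/scene0.png

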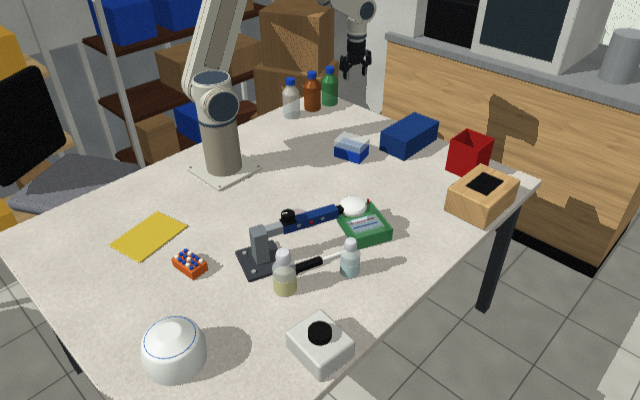

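View pics/top0.png

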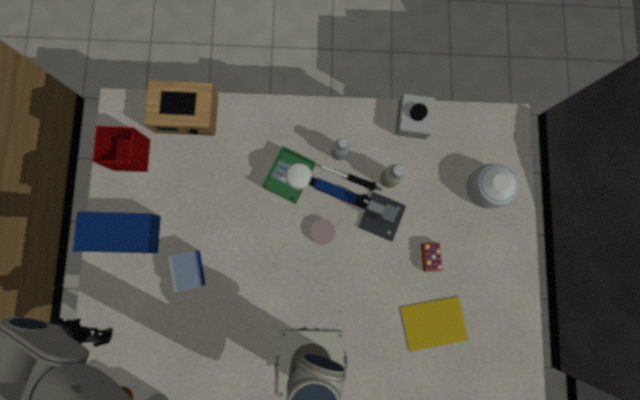

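The scene view shows the boom from the post (265,240) to the lamp (352,207), with the thumbscrew at about (288,215). In the top view the tube runs from (368,200) to (312,182), the lamp is at (299,176), and the bottles are at (394,175) and (341,148). Next I'll enlarge both.

Run:
```python
from h import *
import pickle
S=pickle.load(open("s0.pkl","rb"))
a=S["scene"]["img"][190:290,230:400]; b=S["top"]["img"][130:250,260:420]
a=cv2.resize(a,(800,470),interpolation=2)[:300]; b=cv2.resize(b[20:],(800,500),interpolation=2)[:300]
b=np.clip(b*1.6,0,255).astype(np.uint8)
cv2.imwrite("pics/c0.png",np.vstack([a,b])[:,:,::-1])
im=S["scene"]["img"].astype(int); hsv=cv2.cvtColor(S["scene"]["img"],cv2.COLOR_RGB2HSV)
```

```text
(no output)
```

View pics/c0.png

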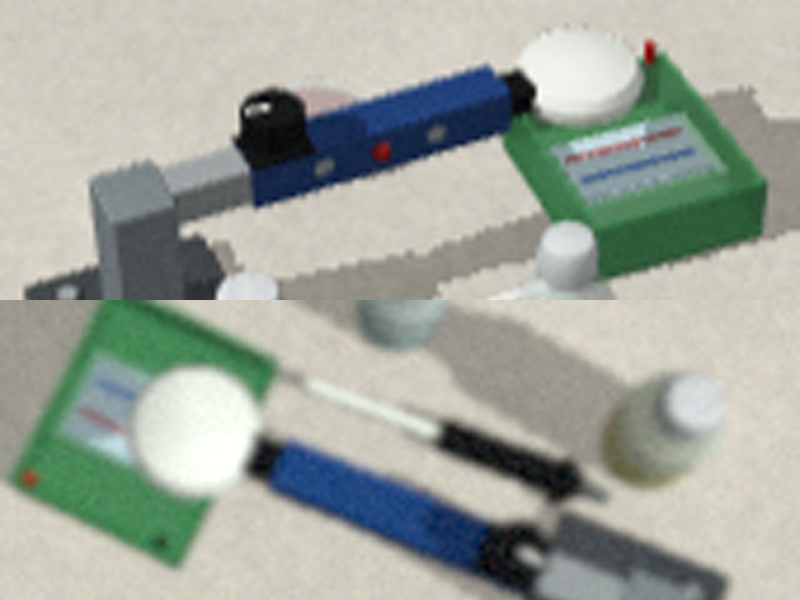

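The crop shows the red button at about (381,152), which is scene pixel (311,222). The screw head is black with a dark collar under it. The tube is clear of the bottles, and the dishes are on the far side.

```bash
cat > meas.py <<'E'
from h import *
import sys
def blob(m):
    n,l,st,c=cv2.connectedComponentsWithStats(m.astype(np.uint8)); i=1+np.argmax(st[1:,4]); return l==i,c[i],st[i]
def box(img,x0,y0,x1,y1):
    m=np.zeros(img.shape[:2],bool); m[y0:y1,x0:x1]=1; return m
def meas(S):
    o={}
    for n,r in(("scene",(225,180,410,275)),("top",(255,140,412,245))):
        im=S[n]["img"].astype(int); R,G,B=im[...,0],im[...,1],im[...,2]; b=box(im,*r)
        o[n]=dict(red=blob(b&(R>2*G)&(R>2*B)&(R>60)),
          blue=blob(b&(B>1.5*R)&(B>1.25*G)&(B>45)),
          black=blob(b&(im.max(2)<45)&(box(im,270,195,312,235) if n=="scene" else box(im,345,185,378,215))))
    return o
E
python3 - <<'E'
from meas import *
import pickle
S=pickle.load(open("s0.pkl","rb")); o=meas(S); s,t=S["scene"],S["top"]
for n in o:
  for k in o[n]: print(n,k,o[n][k][1].round(1),o[n][k][2])
m=o["top"]["blue"][0].astype(np.uint8)
c=cv2.findContours(m,0,1)[0]; c=max(c,key=cv2.contourArea)
bx=cv2.boxPoints(cv2.minAreaRect(c)); P=[plane(t,u,v,.132) for u,v in bx]
for u,p in zip(bx,P): print(u,p.round(4))
# lamp: white blob top
for n,r in(("scene",(335,190,372,222)),("top",(284,160,315,192))):
  im=S[n]["img"].astype(int); mm,cc,st=blob(box(im,*r)&(im.min(2)>(165 if n=="scene" else 150))); print("lamp",n,cc,st)
# dishes and bottle caps
for nm,uv,z in(("dish",(322,231),.03),("bA cap",(396,170),.15),("bB cap",(343,142),.13),("tank",(289,175),.065)): print(nm,plane(t,*uv,z).round(3))
E
```

```text
Traceback (most recent call last):
  File "meas.py", line 11, in meas
    o[n]=dict(red=blob(b&(R>2*G)&(R>2*B)&(R>60)),
                  ~~~~^^^^^^^^^^^^^^^^^^^^^^^^^^
  File "meas.py", line 4, in blob
    n,l,st,c=cv2.connectedComponentsWithStats(m.astype(np.uint8)); i=1+np.argmax(st[1:,4]); return l==i,c[i],st[i]
                                                                       ~~~~~~~~~^^^^^^^^^^
ValueError: attempt to get argmax of an empty sequence
```

```bash
sed -i 's/^    n,l,st,c=/    if not m.any(): return m,np.zeros(2),0\n    n,l,st,c=/; s/red=blob(b&/red=blob(b\&box(im,295,205,345,240)\&/' meas.py
cat > m0.py <<'E'
from meas import *
import pickle
S=pickle.load(open("s0.pkl","rb")); o=meas(S); s,t=S["scene"],S["top"]
for n in o:
  for k in o[n]: print(n,k,o[n][k][1].round(1),o[n][k][2])
m=o["top"]["blue"][0].astype(np.uint8)
c=cv2.findContours(m,0,1)[0]; c=max(c,key=cv2.contourArea)
bx=cv2.boxPoints(cv2.minAreaRect(c)); P=[plane(t,u,v,.132) for u,v in bx]
for u,p in zip(bx,P): print(u,p.round(4))
for n,r in(("scene",(335,190,372,222)),("top",(284,160,315,192))):
  im=S[n]["img"].astype(int); mm,cc,st=blob(box(im,*r)&(im.min(2)>(165 if n=="scene" else 150))); print("lamp",n,cc,st)
for nm,uv,z in(("dish",(322,231),.03),("bA cap",(396,170),.15),("bB cap",(343,142),.13),("tank",(289,175),.065)): print(nm,plane(t,*uv,z).round(3))
E
python3 m0.py
```

```text
scene red [310.8 221.8] [309 220   4   4  11]
scene blue [312.8 217.6] [283 204  56  30 689]
scene black [288.1 217.8] [280 210  17  16 178]
top red [0. 0.] 0
top blue [335.1 190.6] [314 179  43  25 448]
top black [363.  203.2] [354 195  24  20 174]
[312.98276 186.7069 ] [0.5802 0.0128 0.132 ]
[317.1724  176.93105] [0.6129 0.     0.132 ]
[357.24136 194.10347] [ 0.5604 -0.1314  0.132 ]
[353.05173 203.87932] [ 0.528  -0.1182  0.132 ]
lamp scene [352.18181818 199.88636364] [335 190  37  26 704]
lamp top [302.17105263 178.82894737] [294 170  16  17 152]
dish [ 0.444 -0.024  0.03 ]
bA cap [ 0.64  -0.254  0.15 ]
bB cap [ 0.734 -0.082  0.13 ]
tank [0.63  0.095 0.065]
```

```bash
cat > m1.py <<'E'
from meas import *
import pickle
S=pickle.load(open("s0.pkl","rb")); o=meas(S); s,t=S["scene"],S["top"]
b=plane(s,*o["scene"]["red"][1],.115); print("button",b.round(4))
# white lamp masks without clipping
L={}
for n,r,th in(("scene",(333,188,380,226),150),("top",(280,155,318,196),120)):
  im=S[n]["img"].astype(int); mm=box(im,*r)&(im.min(2)>th)&(im.max(2)-im.min(2)<45); mm,cc,st=blob(mm)
  c=max(cv2.findContours(mm.astype(np.uint8),0,1)[0],key=cv2.contourArea); e=cv2.minEnclosingCircle(cv2.convexHull(c)); L[n]=e[0]; print(n,cc,st,e)
print("lamp tri",tri(s,L["scene"],t,L["top"]))
# tube end: blue edges in scene side face: fit line of blue lower edge (z=.098) -> points in scene
m=o["scene"]["blue"][0]
lo=[(u,np.where(m[:,u])[0].max()+.5) for u in range(286,332)]
vx,vy,x0,y0=cv2.fitLine(np.array(lo,np.float32),cv2.DIST_HUBER,0,.01,.01).ravel()
for u in(288,328): print("lower edge",plane(s,u,y0+(u-x0)*vy/vx,.098).round(4))
hi=[(u,np.where(m[:,u])[0].min()-.5) for u in range(302,330)]
vx,vy,x0,y0=cv2.fitLine(np.array(hi,np.float32),cv2.DIST_HUBER,0,.01,.01).ravel()
for u in(304,328): print("upper far edge",plane(s,u,y0+(u-x0)*vy/vx,.132).round(4))
m=o["top"]["blue"][0]
for nm,f,d in(("top small-row edge",np.min,-.5),("top big-row edge",np.max,.5)):
  q=[(u,f(np.where(m[:,u])[0])+d) for u in range(320,350)]
  vx,vy,x0,y0=cv2.fitLine(np.array(q,np.float32),cv2.DIST_HUBER,0,.01,.01).ravel()
  for u in(318,352): print(nm,plane(t,u,y0+(u-x0)*vy/vx,.132).round(4))
print("screw tri",tri(s,o["scene"]["black"][1],t,o["top"]["black"][1]))
E
python3 m1.py
```

```text
button [ 0.578  -0.0908  0.115 ]
scene [355.38282828 198.78787879] [333 188  47  28 990] ((356.0, 199.0), 25.495197296142578)
top [299.15433404 175.98097252] [287 164  26  26 473] ((300.18548583984375, 177.3709716796875), 14.010852813720703)
lamp tri (array([0.61590233, 0.06220316, 0.1369866 ]), np.float64(0.01998390755648456))
lower edge [ 0.548  -0.1602  0.098 ]
lower edge [ 0.597  -0.0337  0.098 ]
upper far edge [ 0.5444 -0.0867  0.132 ]
upper far edge [ 0.5743 -0.0096  0.132 ]
top small-row edge [ 0.6099 -0.0027  0.132 ]
top small-row edge [ 0.5679 -0.1143  0.132 ]
top big-row edge [ 0.574  -0.0036  0.132 ]
top big-row edge [ 0.529  -0.1148  0.132 ]
screw tri (array([ 0.53233832, -0.14702529,  0.13852047]), np.float64(0.006435607096123364))
```

>>> step_arm --gripper '[100,100,100,100,100]' --delta_pos '[[-0.9,-0.9,0],[-0.9,-0.9,0],[-0.9,-0.9,0],[-0.9,-0.9,0],[-0.9,-0.9,0]]' --twist '[[0,0,0.9],[0,0,0],[0,0,0],[0,0,0],[0,0,0]]'

```text
time_s: 0.72
ee_pos: [0.2645, 0.3754, 0.3037]
orientation: [-0.0, 0.177, 0.984, -0.0]
wrist_force: [1.7, -0.2, 0.3]
gripper_width: 0.997
grip_force: 0.0
```

```bash
cat > go.py <<'E'
# usage: go.py x y z toolx_angle_deg -> remaining shift (units) in present tool axes, turn in units about tool z
from h import *
import sys
from scipy.spatial.transform import Rotation as Ro
s=ctrl.sense(); w,x,y,z=s["orientation"]; R=Ro.from_quat([x,y,z,w])
g=np.array([float(a) for a in sys.argv[1:4]]); a=np.radians(float(sys.argv[4]))
T=Ro.from_matrix(np.array([[np.cos(a),np.sin(a),0],[np.sin(a),-np.cos(a),0],[0,0,-1]]))
print("t",round(s["time_s"],2),"p",np.round(s["ee_pos"],4),"q",np.round(s["q"],2),"F",np.round(s["wrist_force"],1),"M",np.round(s["moment"],2),"w",round(s["gripper_width"],3),"grip",s["grip_force"])
print("shift now-axes",(R.inv().apply(g-s["ee_pos"])/.04).round(2),"shift goal-axes",(T.inv().apply(g-s["ee_pos"])/.04).round(3),"turn",((R.inv()*T).as_rotvec()/.12).round(2))
E
python3 go.py .561 -.0845 .304 68.8
```

```text
t 0.72 p [0.2645 0.3754 0.3037] q [ 0.93  0.18  1.98 -0.    0.98 -0.28] F [ 1.7 -0.2  0.3] M [ 0.01 -0.    0.02] w 0.997 grip 0.0
shift now-axes [-10.95  -8.2   -0.  ] shift goal-axes [-8.0390e+00  1.1069e+01 -7.0000e-03] turn [-0.    0.   13.21]
```

>>> step_arm --gripper '[100,100,100,100,100]' --delta_pos '[[-1,-0.75,0],[-1,-0.75,0],[-1,-0.75,0],[-1,-0.75,0],[-1,-0.75,0]]' --twist '[[0,0,0],[0,0,0],[0,0,0],[0,0,0],[0,0,0]]'

```text
time_s: 1.35
ee_pos: [0.3999, 0.1652, 0.3039]
orientation: [-0.0, 0.177, 0.984, 0.0]
wrist_force: [1.3, 0.7, 0.5]
gripper_width: 1.003
grip_force: 0.0
```

>>> step_arm --gripper '[100,100,100,100,100]' --delta_pos '[[-1,-0.75,0],[-1,-0.75,0],[-1,-0.75,0],[-1,-0.75,0],[-1,-0.75,0]]' --twist '[[0,0,0],[0,0,0],[0,0,0],[0,0,0],[0,0,0.9]]'

```text
time_s: 1.98
ee_pos: [0.5351, -0.0451, 0.3037]
orientation: [-0.0, 0.231, 0.973, 0.0]
wrist_force: [1.2, 0.2, 0.2]
gripper_width: 1.002
grip_force: 0.0
```

>>> step_arm --gripper '[100,100,100,100,100]' --delta_pos '[[0,0,0],[0,0,0],[0,0,0],[0,0,0],[0,0,0]]' --twist '[[0,0,1],[0,0,1],[0,0,1],[0,0,1],[0,0,1]]'

```text
time_s: 2.6
ee_pos: [0.5343, -0.0435, 0.3035]
orientation: [-0.0, 0.509, 0.861, -0.0]
wrist_force: [-0.4, -0.7, 0.7]
gripper_width: 0.996
grip_force: 0.0
```

>>> step_arm --gripper '[100,100,100,100,100]' --delta_pos '[[0,0,0],[0,0,0],[0,0,0],[0,0,0],[0,0,0]]' --twist '[[0,0,1],[0,0,1],[0,0,1],[0,0,1],[0,0,1]]'

```text
time_s: 3.22
ee_pos: [0.5343, -0.0435, 0.3036]
orientation: [-0.0, 0.741, 0.672, -0.0]
wrist_force: [0.3, -0.1, -0.3]
gripper_width: 1.0
grip_force: 0.0
```

```bash
python3 go.py .561 -.0845 .167 68.8
```

```text
t 3.23 p [ 0.5343 -0.0435  0.3036] q [-0.1   0.29  1.83 -0.    1.02 -0.01] F [ 0.3 -0.1 -0.3] M [-0.01  0.01  0.01] w 1.0 grip 0.0
shift now-axes [-0.96  0.77  3.41] shift goal-axes [-0.715  0.992  3.415] turn [-0.01  0.    2.28]
```

>>> step_arm --gripper '[100,100,100,100,100]' --delta_pos '[[0,0,0],[0,0,0],[0,0,0],[-0.72,0.99,0.4],[0,0,0.9]]' --twist '[[0,0,0.8],[0,0,0.8],[0,0,0.68],[0,0,0],[0,0,0]]'

```text
time_s: 3.85
ee_pos: [0.5638, -0.0867, 0.2528]
orientation: [0.002, 0.825, 0.566, 0.002]
wrist_force: [-0.3, 1.4, -1.1]
gripper_width: 1.003
grip_force: 0.0
```

```bash
python3 go.py .561 -.0845 .167 68.8
python3 - <<'E'
from h import *
S={n:ctrl.snapshot(n) for n in("scene","top")}
a=cv2.resize(S["scene"]["img"][130:250,240:400],(800,600),interpolation=2)
cv2.imwrite("pics/c1.png",a[:,:,::-1])
E
```

```text
t 3.85 p [ 0.5638 -0.0867  0.2528] q [-0.17  0.41  1.79 -0.    0.94  0.2 ] F [-0.3  1.4 -1.1] M [-0.03  0.04  0.  ] w 1.003 grip 0.0
shift now-axes [ 0.02 -0.1   2.14] shift goal-axes [ 0.025 -0.085  2.145] turn [ 0.05 -0.01  0.01]
```

View pics/c1.png

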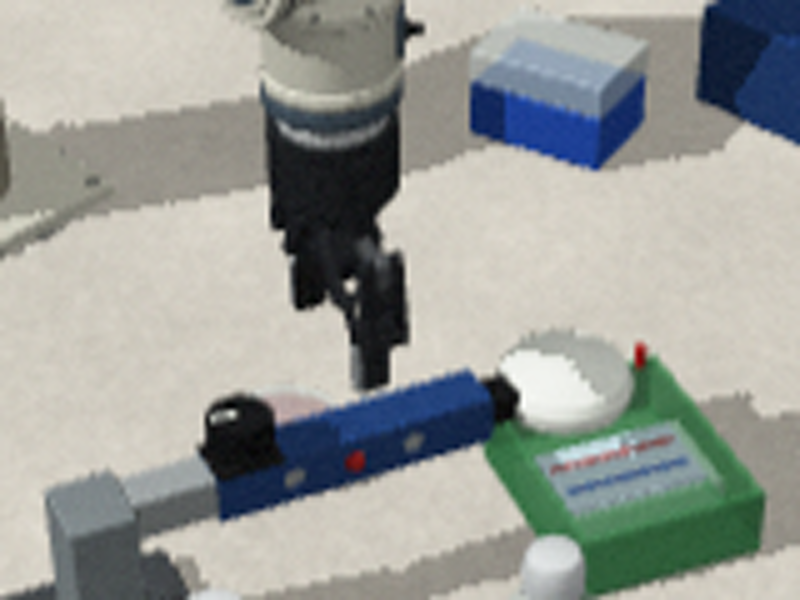

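The near fingertip is at about crop (372,385), above the tube and just in front of the button at (356,460). The fingers straddle the tube, so I'll descend.

>>> step_arm --gripper '[100,100,100,100,100]' --delta_pos '[[0,0,0.7],[0,0,0.7],[0,0,0.7],[0,0,0],[0,0,0]]' --twist '[[0,0,0],[0,0,0],[0,0,0],[0,0,0],[0,0,0]]'

```text
time_s: 4.58
ee_pos: [0.5619, -0.0845, 0.1693]
orientation: [0.0, 0.824, 0.567, 0.0]
wrist_force: [-0.1, 0.1, 0.4]
gripper_width: 1.002
grip_force: 0.0
```

```bash
python3 go.py .561 -.0845 .167 68.8
python3 - <<'E'
from h import *
S={n:ctrl.snapshot(n) for n in("scene","top")}
a=cv2.resize(S["scene"]["img"][170:260,260:380],(800,600),interpolation=2)
cv2.imwrite("pics/c2.png",a[:,:,::-1])
s=S["scene"]; p=np.array([.561,-.0845,0]); X=np.array([.3616,.9323,0]);Y=np.array([-.9323,.3616,0])
for o,z in((-.0425,.100),(-.05,.100)): 
  for k in(-.011,.011): u=proj(s,p+Y*o+X*k+[0,0,z]); print("tip crop px",((u-[260,170])*6.667).round())
E
```

```text
t 4.58 p [ 0.5619 -0.0845  0.1693] q [-0.17  0.53  1.84  0.    0.77  0.2 ] F [-0.1  0.1  0.4] M [-0.01 -0.08  0.01] w 1.002 grip 0.0
shift now-axes [-0.01 -0.02  0.06] shift goal-axes [-0.008 -0.02   0.057] turn [ 0.01 -0.    0.03]
tip crop px [339. 408.]
tip crop px [382. 395.]
tip crop px [345. 418.]
tip crop px [389. 404.]
```

View pics/c2.png

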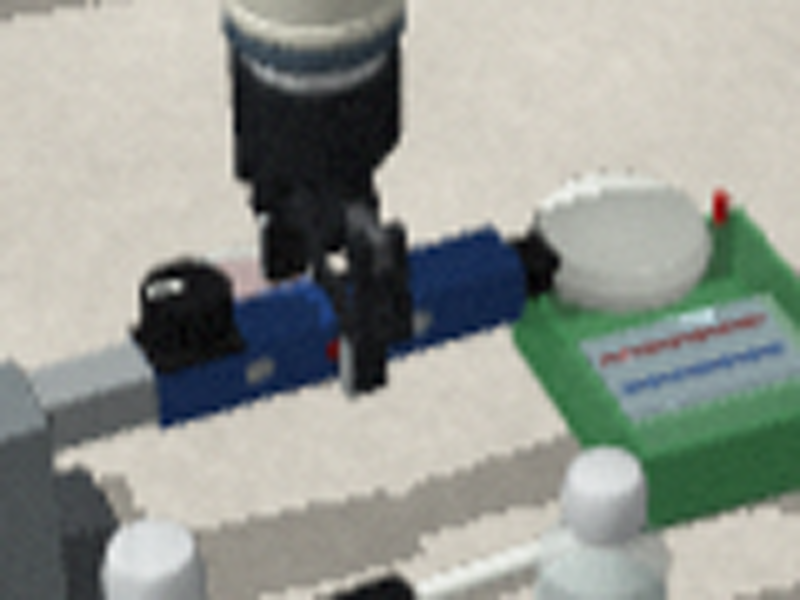

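The near finger's tip spans crop x 340–385 (predicted 345–389). The button shows at (333,350), just behind it, so the alignment is within about 2 mm. I'll close gently.

>>> step_arm --gripper '[70,55,50,45,40]' --delta_pos '[[0.02,-0.02,0.06],[0,0,0],[0,0,0],[0,0,0],[0,0,0]]' --twist '[[0,0,0.03],[0,0,0],[0,0,0],[0,0,0],[0,0,0]]' --grip_force 40

```text
time_s: 5.3
ee_pos: [0.564, -0.0845, 0.1671]
orientation: [0.003, 0.825, 0.565, 0.003]
wrist_force: [8.1, -3.3, 1.9]
gripper_width: 0.402
grip_force: 4.4
```

>>> step_arm --gripper '[30,20,20,20,20]' --delta_pos '[[0,0,0],[0,0,0],[0,0,0],[0,0,0],[0,0,0]]' --twist '[[0,0,0],[0,0,0],[0,0,0],[0,0,0],[0,0,0]]'

```text
time_s: 5.92
ee_pos: [0.564, -0.0845, 0.1672]
orientation: [0.003, 0.825, 0.565, 0.003]
wrist_force: [8.3, -3.6, 2.8]
gripper_width: 0.399
grip_force: 39.8
```

```bash
python3 go.py .561 -.0845 .167 68.8
```

```text
t 5.92 p [ 0.564  -0.0845  0.1672] q [-0.17  0.53  1.84 -0.    0.76  0.2 ] F [ 8.3 -3.6  2.8] M [-0.38 -0.74  0.13] w 0.399 grip 39.822426214814186
shift now-axes [-0.03 -0.07  0.  ] shift goal-axes [-0.027 -0.071  0.004] turn [ 0.06 -0.01  0.  ]
```

The opening is 33.9 mm, which is the tube's width, so the button is flush. Now I'll pull outward.

>>> step_arm --gripper '[20,20,20,20,20]' --delta_pos '[[0,0.05,0],[0.1,0,0],[0.15,0,0],[0.15,0,0],[0.1,0,0]]' --twist '[[0,0,0],[0,0,0],[0,0,0],[0,0,0],[0,0,0]]' --grip_force 60

```text
time_s: 6.55
ee_pos: [0.5711, -0.0668, 0.1672]
orientation: [0.002, 0.825, 0.565, 0.001]
wrist_force: [-1.9, -8.1, 10.9]
gripper_width: 0.391
grip_force: 58.3
```

```bash
python3 go.py .5755 -.0472 .167 68.8
```

```text
t 6.55 p [ 0.5711 -0.0668  0.1672] q [-0.14  0.54  1.82 -0.    0.77  0.23] F [-1.9 -8.1 10.9] M [-1.08  0.02  0.05] w 0.391 grip 58.31303461280186
shift now-axes [ 0.5  -0.07  0.  ] shift goal-axes [ 0.498 -0.074  0.005] turn [0.03 0.01 0.  ]
```

>>> step_arm --gripper '[20,20,20,20,20]' --delta_pos '[[0.15,0,0],[0.15,0,0],[0.1,0,0],[0.08,0,0],[0.06,0,0]]' --twist '[[0,0,0],[0,0,0],[0,0,0],[0,0,0],[0,0,0]]'

```text
time_s: 7.18
ee_pos: [0.5791, -0.0461, 0.1672]
orientation: [0.002, 0.825, 0.565, 0.001]
wrist_force: [-2.8, -9.7, 11.3]
gripper_width: 0.39
grip_force: 59.6
```

```bash
python3 go.py .5785 -.0472 .167 68.8
```

```text
t 7.17 p [ 0.5791 -0.0461  0.1672] q [-0.1   0.55  1.81 -0.    0.78  0.27] F [-2.8 -9.7 11.3] M [-1.42  0.14  0.08] w 0.39 grip 59.552269722044
shift now-axes [-0.03 -0.    0.01] shift goal-axes [-0.032 -0.003  0.005] turn [ 0.03 -0.    0.  ]
```

>>> step_arm --gripper '[20,20]' --delta_pos '[[0.04,0,0],[0,0,0]]' --twist '[[0,0,0],[0,0,0]]'

```text
time_s: 7.42
ee_pos: [0.5792, -0.0456, 0.1672]
orientation: [0.002, 0.825, 0.565, 0.0]
wrist_force: [-3.3, -10.6, 12.5]
gripper_width: 0.393
grip_force: 59.8
```

```bash
python3 go.py .5785 -.0472 .167 68.8;  python3 - <<'E'
from h import *
s=ctrl.snapshot("scene")
a=cv2.resize(s["img"][180:255,270:370],(800,600),interpolation=2)
cv2.imwrite("pics/c3.png",a[:,:,::-1])
E
```

```text
t 7.42 p [ 0.5792 -0.0456  0.1672] q [-0.1   0.55  1.81 -0.    0.78  0.27] F [ -3.3 -10.6  12.5] M [-1.26  0.04  0.15] w 0.393 grip 59.77147168130614
shift now-axes [-0.04 -0.    0.01] shift goal-axes [-0.043 -0.003  0.005] turn [0.03 0.01 0.  ]
```

View pics/c3.png

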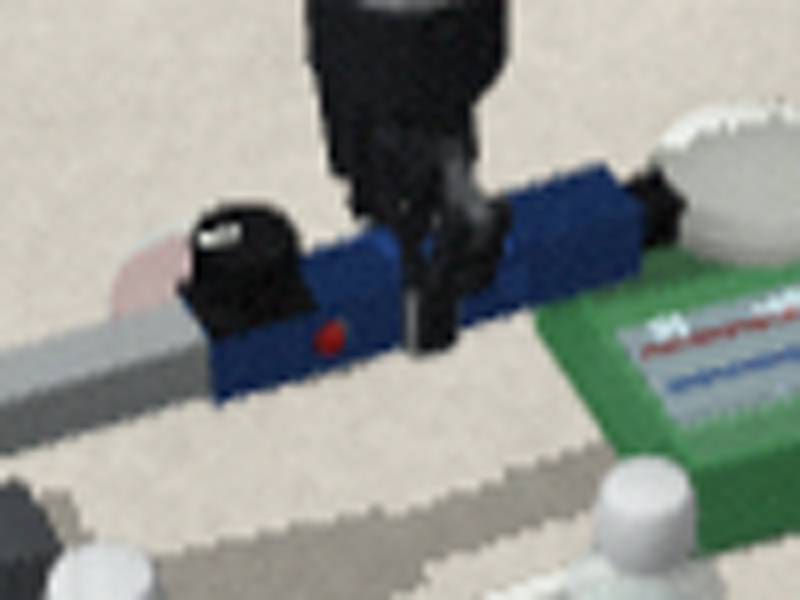

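The button is out again at crop (330,338) in the next hole, and the tube now resists further pull. I'll release it and rise.

>>> step_arm --gripper '[20,60,100,100,100]' --delta_pos '[[-0.03,0,0],[0,0,0],[0,0,0],[0,0,0],[0,0,-1]]' --twist '[[0,0,0],[0,0,0],[0,0,0],[0,0,0],[0,0,0]]'

```text
time_s: 8.1
ee_pos: [0.5759, -0.0448, 0.203]
orientation: [-0.002, 0.825, 0.565, -0.003]
wrist_force: [0.9, -0.5, 0.5]
gripper_width: 0.999
grip_force: 0.0
```

>>> step_arm --gripper '[100,100,100,100,100]' --delta_pos '[[0,0,-1],[-0.8,0,-0.3],[-0.8,0,0],[0,0,0],[0,0,0]]' --twist '[[0,0,0],[0,0,-1],[0,0,-1],[0,0,-1],[0,0,-1]]'

```text
time_s: 8.72
ee_pos: [0.5581, -0.1063, 0.2574]
orientation: [-0.0, 0.666, 0.746, -0.0]
wrist_force: [-0.3, 1.4, -0.0]
gripper_width: 1.0
grip_force: 0.0
```

```bash
python3 go.py .5534 -.112 .207 68.8;  python3 - <<'E'
from meas import *
S={n:ctrl.snapshot(n) for n in("scene","top")}
import pickle; pickle.dump(S,open("s1.pkl","wb"))
s=S["scene"]; im=s["img"].astype(int); m,c,st=blob(box(im,295,205,345,240)&(im[...,0]>2*im[...,1])&(im[...,0]>60)); b=plane(s,*c,.115); X=np.array([.3616,.9323,0]);Y=np.array([-.9323,.3616,0])
print("button",c,st,b@X,b@Y)
m,c,st=blob(box(im,285,195,318,228)&(im.max(2)<45)); print("black",c,st); 
for q in (c,(st[0]+st[2]/2-.5,st[1]+3)): 
  p=plane(s,*q,.148); print(p,p@X,p@Y)
print("pred knob top, centre",proj(s,[.5534,-.112,.163]),proj(s,[.5534,-.112,.151]))
E
```

```text
t 8.72 p [ 0.5581 -0.1063  0.2574] q [-0.21  0.4   1.79  0.    0.95 -0.32] F [-0.3  1.4 -0. ] M [0.04 0.04 0.02] w 1.0 grip 0.0
shift now-axes [-0.13 -0.13  1.26] shift goal-axes [-0.174 -0.057  1.259] turn [-0.   -0.    4.02]
button [310.81818182 221.81818182] [309 220   4   4  11] 0.12429727025162808 -0.5716966226160486
black [300.37853107 214.00564972] [292 206  17  16 177]
[ 0.55707144 -0.11397189  0.148     ] 0.09518104309932776 -0.5605699405405679
[ 0.53866483 -0.09773039  0.148     ] 0.10366715970967826 -0.5375365319114835
pred knob top, centre [299.84222675 209.33665221] [299.97153685 212.42037811]
```

>>> step_arm --gripper '[100,100,100,100,100]' --delta_pos '[[-0.13,-0.13,0],[0,0,0],[0,0,0],[0,0,0],[0,0,0]]' --twist '[[0,0,0],[0,0,-1],[0,0,-1],[0,0,-1],[0,0,-1]]'

```text
time_s: 9.45
ee_pos: [0.5534, -0.1119, 0.2574]
orientation: [-0.0, 0.47, 0.883, -0.0]
wrist_force: [-0.1, -0.5, -0.7]
gripper_width: 1.0
grip_force: 0.0
```

>>> step_arm --gripper '[100,100,100,100,100]' --delta_pos '[[0,0,0],[0,0,0],[0,0,0],[0,0,0],[0,0,0]]' --twist '[[0,0,-1],[0,0,-1],[0,0,-1],[0,0,-1],[0,0,-1]]'

```text
time_s: 10.07
ee_pos: [0.5534, -0.1118, 0.2574]
orientation: [-0.0, 0.188, 0.982, -0.0]
wrist_force: [0.2, 1.0, 0.3]
gripper_width: 0.997
grip_force: 0.0
```

>>> step_arm --gripper '[100,100,100,100,100]' --delta_pos '[[0,0,0],[0,0,0],[0,0,0],[0,0,0],[0,0,0]]' --twist '[[0,0,-1],[0,0,-1],[0,0,-1],[0,0,-1],[0,0,-1]]'

```text
time_s: 10.7
ee_pos: [0.5534, -0.1118, 0.2574]
orientation: [-0.0, -0.11, 0.994, 0.0]
wrist_force: [0.5, 0.3, -0.6]
gripper_width: 0.997
grip_force: 0.0
```

>>> step_arm --gripper '[100,100,100,100,100]' --delta_pos '[[0,0,0],[0,0,0],[0,0,0],[0,0,0],[0,0,0]]' --twist '[[0,0,-1],[0,0,-1],[0,0,-1],[0,0,0],[0,0,0]]'

```text
time_s: 11.32
ee_pos: [0.5536, -0.1118, 0.2575]
orientation: [-0.0, -0.284, 0.959, 0.0]
wrist_force: [1.0, -0.3, 0.0]
gripper_width: 1.002
grip_force: 0.0
```

```bash
python3 go.py .5534 -.112 .207 68.8
```

```text
t 11.32 p [ 0.5536 -0.1118  0.2575] q [-0.22  0.39  1.8  -0.    0.95 -2.37] F [ 1.  -0.3  0. ] M [ 0.   -0.02 -0.01] w 1.002 grip 0.0
shift now-axes [ 0.01 -0.    1.26] shift goal-axes [-0.007 -0.003  1.262] turn [-0.   -0.   20.97]
```

>>> step_arm --gripper '[100,100,100,80,60]' --delta_pos '[[0,0,0.6],[0,0,0.6],[0,0,0.06],[0,0,0],[0,0,0]]' --twist '[[0,0,0],[0,0,0],[0,0,0],[0,0,0],[0,0,0]]' --grip_force 30

```text
time_s: 11.95
ee_pos: [0.5543, -0.1118, 0.2081]
orientation: [0.001, -0.285, 0.958, -0.0]
wrist_force: [0.0, 0.5, -0.2]
gripper_width: 0.612
grip_force: 0.0
```

>>> step_arm --gripper '[50,40,30,30,30]' --delta_pos '[[0,0,0],[0,0,0],[0,0,0],[0,0,0],[0,0,0]]' --twist '[[0,0,0],[0,0,0],[0,0,0],[0,0,0],[0,0,0]]'

```text
time_s: 12.58
ee_pos: [0.5537, -0.1116, 0.208]
orientation: [0.0, -0.285, 0.958, 0.0]
wrist_force: [-2.9, 1.4, 5.0]
gripper_width: 0.466
grip_force: 29.6
```

```bash
python3 go.py .5534 -.112 .207 68.8
```

```text
t 12.57 p [ 0.5537 -0.1116  0.208 ] q [-0.22  0.47  1.83  0.    0.85 -2.37] F [-2.9  1.4  5. ] M [0.25 0.4  0.01] w 0.466 grip 29.637649655342102
shift now-axes [ 0.01 -0.01  0.03] shift goal-axes [-0.012 -0.002  0.025] turn [ 0.  0. 21.]
```

Gripped at 39.6 mm (the knob is 40 mm) with little side load. Turning clockwise.

>>> step_arm --gripper '[30,30,30,30,30]' --delta_pos '[[0,0,0],[0,0,0],[0,0,0],[0,0,0],[0,0,0]]' --twist '[[0,0,0.5],[0,0,0.8],[0,0,1],[0,0,1],[0,0,1]]'

```text
time_s: 13.2
ee_pos: [0.5535, -0.1113, 0.208]
orientation: [-0.0, -0.029, 1.0, 0.0]
wrist_force: [-2.3, 2.6, 6.6]
gripper_width: 0.455
grip_force: 29.6
```

>>> step_arm --gripper '[30,30,30,30,30]' --delta_pos '[[0,0,0],[0,0,0],[0,0,0],[0,0,0],[0,0,0]]' --twist '[[0,0,1],[0,0,1],[0,0,1],[0,0,1],[0,0,1]]'

```text
time_s: 13.82
ee_pos: [0.5535, -0.1112, 0.208]
orientation: [-0.0, 0.267, 0.964, 0.0]
wrist_force: [-3.0, 3.2, 5.6]
gripper_width: 0.458
grip_force: 29.6
```

```bash
python3 go.py .5534 -.112 .207 68.8
```

```text
t 13.82 p [ 0.5535 -0.1112  0.208 ] q [-0.22  0.47  1.83  0.    0.85 -1.25] F [-3.   3.2  5.6] M [0.47 0.46 0.05] w 0.458 grip 29.59432750940323
shift now-axes [-0.01 -0.02  0.03] shift goal-axes [-0.019  0.005  0.025] turn [-0.000e+00 -1.000e-02  1.167e+01]
```

>>> step_arm --gripper '[30,30,30,30,30]' --delta_pos '[[0,0,0],[0,0,0],[0,0,0],[0,0,0],[0,0,0]]' --twist '[[0,0,1],[0,0,1],[0,0,1],[0,0,1],[0,0,1]]'

```text
time_s: 14.45
ee_pos: [0.5537, -0.1113, 0.208]
orientation: [-0.0, 0.54, 0.842, 0.0]
wrist_force: [-2.7, 2.9, 5.3]
gripper_width: 0.457
grip_force: 29.6
```

>>> step_arm --gripper '[30,30,30,30,30]' --delta_pos '[[0,0,0],[0,0,0],[0,0,0],[0,0,0],[0,0,0]]' --twist '[[0,0,1],[0,0,1],[0,0,1],[0,0,1],[0,0,1]]'

```text
time_s: 15.08
ee_pos: [0.554, -0.1114, 0.208]
orientation: [0.0, 0.765, 0.644, 0.0]
wrist_force: [-1.1, 2.7, 4.5]
gripper_width: 0.462
grip_force: 29.6
```

>>> step_arm --gripper '[30,30,30,30,30]' --delta_pos '[[0,0,0],[0,0,0],[0,0,0],[0,0,0],[0,0,0]]' --twist '[[0,0,1],[0,0,1],[0,0,1],[0,0,1],[0,0,1]]'

```text
time_s: 15.7
ee_pos: [0.5543, -0.1115, 0.208]
orientation: [0.0, 0.921, 0.39, 0.001]
wrist_force: [-0.3, 1.7, 3.4]
gripper_width: 0.459
grip_force: 29.7
```

>>> step_arm --gripper '[30,30,30,30,30]' --delta_pos '[[0,0,0],[0,0,0],[0,0,0],[0,0,0],[0,0,0]]' --twist '[[0,0,1],[0,0,1],[0,0,1],[0,0,1],[0,0,1]]'

```text
time_s: 16.32
ee_pos: [0.5545, -0.1118, 0.2081]
orientation: [0.0, 0.995, 0.1, 0.001]
wrist_force: [0.8, -0.5, 2.8]
gripper_width: 0.461
grip_force: 29.8
```

```bash
python3 go.py .5534 -.112 .207 68.8
```

```text
t 16.32 p [ 0.5545 -0.1118  0.2081] q [-0.22  0.47  1.83 -0.    0.85  1.15] F [ 0.8 -0.5  2.8] M [-0.04 -0.04  0.06] w 0.461 grip 29.804141521453857
shift now-axes [-0.03 -0.    0.03] shift goal-axes [-0.014 -0.023  0.026] turn [ 0.01 -0.01 -8.33]
```

>>> step_arm --gripper '[30,30,30,30,30]' --delta_pos '[[0,0,0],[0,0,0],[0,0,0],[0,0,0],[0,0,0]]' --twist '[[0,0,1],[0,0,1],[0,0,1],[0,0,1],[0,0,1]]'

```text
time_s: 16.95
ee_pos: [0.5544, -0.1122, 0.2081]
orientation: [0.0, 0.98, -0.198, 0.001]
wrist_force: [0.7, -1.8, 1.9]
gripper_width: 0.457
grip_force: 29.8
```

```bash
python3 go.py .5534 -.112 .207 68.8
```

```text
t 16.95 p [ 0.5544 -0.1122  0.2081] q [-0.22  0.47  1.83 -0.    0.85  1.75] F [ 0.7 -1.8  1.9] M [-0.35  0.04  0.06] w 0.457 grip 29.821130633354187
shift now-axes [-0.03  0.01  0.03] shift goal-axes [-0.005 -0.026  0.027] turn [ 2.000e-02 -1.000e-02 -1.333e+01]
```

>>> step_arm --gripper '[30,30,30,30,30]' --delta_pos '[[0,0,0],[0,0,0],[0,0,0],[0,0,0],[0,0,0]]' --twist '[[0,0,1],[0,0,1],[0,0,1],[0,0,1],[0,0,1]]'

```text
time_s: 17.58
ee_pos: [0.5543, -0.1122, 0.2081]
orientation: [0.0, 0.878, -0.479, 0.001]
wrist_force: [0.6, -2.0, 3.6]
gripper_width: 0.458
grip_force: 29.9
```

```bash
python3 go.py .5534 -.112 .207 68.8
```

```text
t 17.57 p [ 0.5543 -0.1122  0.2081] q [-0.22  0.47  1.83 -0.    0.85  2.35] F [ 0.6 -2.   3.6] M [-0.32  0.08  0.59] w 0.458 grip 29.87734615802765
shift now-axes [-0.02  0.02  0.03] shift goal-axes [-0.004 -0.024  0.027] turn [ 1.000e-02 -2.000e-02 -1.833e+01]
```

The moment rose from 0.06 to 0.59 N m, so the screw has reached its stop. I'll confirm with a short regrip.

>>> step_arm --gripper '[70,90,90,90,90]' --delta_pos '[[0,0,0],[0,0,0],[0,0,0],[0,0,0],[0,0,0]]' --twist '[[0,0,0],[0,0,0],[0,0,-1],[0,0,-1],[0,0,-1]]'

```text
time_s: 18.2
ee_pos: [0.5537, -0.1116, 0.2071]
orientation: [-0.0, 0.951, -0.31, -0.0]
wrist_force: [0.5, -0.5, 0.8]
gripper_width: 0.899
grip_force: 0.0
```

>>> step_arm --gripper '[90,60,30,30,30]' --delta_pos '[[0,0,0],[0,0,0],[0,0,0],[0,0,0],[0,0,0]]' --twist '[[0,0,-1],[0,0,0],[0,0,0],[0,0,0],[0,0,0]]'

```text
time_s: 18.82
ee_pos: [0.5538, -0.1117, 0.2073]
orientation: [-0.0, 0.967, -0.255, 0.0]
wrist_force: [-0.5, 0.1, 2.4]
gripper_width: 0.46
grip_force: 30.0
```

>>> step_arm --gripper '[30,30,30,30]' --delta_pos '[[0,0,0],[0,0,0],[0,0,0],[0,0,0]]' --twist '[[0,0,0],[0,0,0.5],[0,0,0.5],[0,0,0.5]]'

```text
time_s: 19.32
ee_pos: [0.5542, -0.112, 0.2072]
orientation: [0.0, 0.94, -0.341, 0.001]
wrist_force: [0.5, -0.2, 1.2]
gripper_width: 0.459
grip_force: 30.6
```

```bash
python3 go.py .5534 -.112 .207 68.8
```

```text
t 19.32 p [ 0.5542 -0.112   0.2072] q [-0.22  0.47  1.83 -0.    0.84  2.05] F [ 0.5 -0.2  1.2] M [-0.1  -0.12  0.68] w 0.459 grip 30.567389130592346
shift now-axes [-0.01  0.01  0.01] shift goal-axes [-0.008 -0.018  0.006] turn [ 1.00e-02 -1.00e-02 -1.58e+01]
```

Moment is 0.68 N m straight away, so it is at the stop. I'll release and rise clear.

>>> step_arm --gripper '[70,100,100,100,100]' --delta_pos '[[0,0,0],[0,0,0],[0,0,0],[0,0,-0.7],[0,0,-1]]' --twist '[[0,0,0],[0,0,0],[0,0,0],[0,0,0],[0,0,0]]'

```text
time_s: 19.95
ee_pos: [0.553, -0.1115, 0.2747]
orientation: [0.0, 0.94, -0.341, -0.002]
wrist_force: [0.9, 0.2, 0.1]
gripper_width: 1.0
grip_force: 0.0
```

>>> step_arm --gripper '[100,100,100,100]' --delta_pos '[[0,0,-1],[0,0,-0.5],[0,0,0],[0,0,0]]' --twist '[[0,0,0],[0,0,0],[0,0,0],[0,0,0]]'

```text
time_s: 20.45
ee_pos: [0.5532, -0.1116, 0.334]
orientation: [0.0, 0.94, -0.341, -0.001]
wrist_force: [-0.3, 0.2, -0.5]
gripper_width: 0.996
grip_force: 0.0
```

```bash
python3 go.py .5534 -.112 .3 68.8
python3 - <<'E'
from meas import *
s=ctrl.snapshot("scene")
im=s["img"].astype(int); m,c,st=blob(box(im,295,205,345,240)&(im[...,0]>2*im[...,1])&(im[...,0]>60)); print("red",c,st)
m,c,st=blob(box(im,285,195,318,228)&(im.max(2)<45)); print("black",c,st)
cv2.imwrite("pics/c4.png",cv2.resize(s["img"][160:280,240:400],(800,600),interpolation=2)[:,:,::-1])
E
```

```text
t 20.45 p [ 0.5532 -0.1116  0.334 ] q [-0.22  0.3   1.74  0.    1.1   2.05] F [-0.3  0.2 -0.5] M [ 0.   -0.04  0.01] w 0.996 grip 0.0
shift now-axes [0.01 0.   0.85] shift goal-axes [-0.008  0.009  0.85 ] turn [-1.00e-02  1.00e-02 -1.58e+01]
red [310.66666667 221.75      ] [309 220   4   4  12]
black [299.66298343 214.11049724] [292 206  17  17 181]
```

View pics/c4.png

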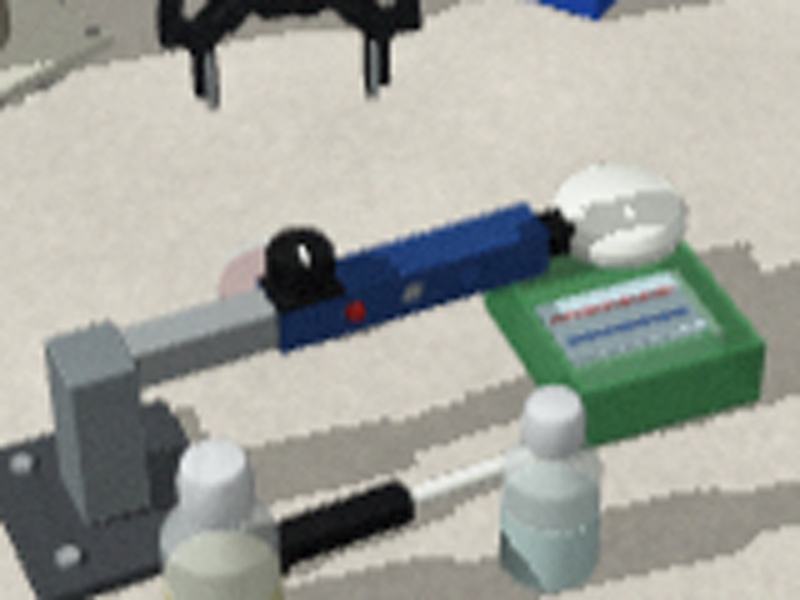

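The button is out at crop (355,312) in the next hole, the gripper is clear of everything, and the bystanders are undisturbed.

```bash
python3 -c "
from bench import ctrl
print(ctrl.close_job())"
```

```text
the job is handed in; nothing more can be done
None
```

I handed the job in at about 20 s with the lamp out over the tank, the button sprung out in the next hole, the thumbscrew tight at its stop and the gripper clear; the hand-in call returned no verdict.

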